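# Clip a calibration weight onto the load cell's snap hook

### The job

Hang the larger of the two steel calibration weights on the load cell's snap hook: push its eye bar down past the sprung gate until the gate has snapped shut above it, then pull it up lightly against the closed gate for a moment (about half a second, a few newtons) to prove that it is caught, and leave it hanging freely and still. The load cell is delicate: never put more than 12 N on it in any direction, and leave the small weight and the other things on the bench where they are.

Things in the scene. Friction and masses are not known exactly. Their poses are not given: they have to be found in the camera images.
- load_stand: Load-cell stand, bolted down: base plate 240 x 110 x 10 mm, aluminium post 40 x 40 mm, 228 mm high, and clamped to it at a height that varies a level beam (the load cell) with a hook at its free end. Origin: on the table under the hook's seat. Hook and beam lie in the stand's x-z plane; the hook opens upward, its nose on the -x side (towards the robot). Base x = -50 to 190 mm, post x = 130 to 170.
- load_cell: The aluminium beam, 25 mm wide and high, x = 48 to 120 mm in the stand, with the hook. Rated for 12 N. The hook gives about 1 mm for 40 N. Origin on the beam's centre line, 83 mm in +x from the hook's seat and 12.5 mm above it; axes as the stand's. The clamp collar behind it, 36 mm high, holds firm.
- hook_seat (a point): Where an eye bar's centre rests in the bottom of the hook, 125 to 165 mm above the table; axes as the stand's. From here: hook of 8 mm round bar, its underside 11.5 mm below; nose at x = -20 to -12 mm, its lip leaning in to x = -9 and ending 39 mm above; back at x = 12 to 20 mm, up to 34.5 mm above; bowl of 12 mm inner radius; stem from the back to the beam 12.5 mm above.
- gate: The sprung gate: a 5 mm steel bar that closes the hook's mouth from its back to under the nose's lip. Origin at its hinge, 14.5 mm in +x from the seat and 29.5 mm above it. It swings inwards only (free end down, to 1.35 rad); the free end takes about 3.5 N to start down, the push in rises to 5 to 8 N; the weight alone does not open it.
- gate_tip (a point): The gate's free end, 11 mm in -x from the seat and 29.5 mm above it when shut. The eye bar, just above the shut gate, touches the nose's lip with its centre at x = -5.7 mm from the seat. Pressed down at x = -2 to -5 mm it slides past the free end 5 to 8 mm above the seat; then the gate springs shut above it. Nearer the hook's back the push gets too hard; farther out it lands on the lip.
- large_weight: The larger weight: steel cylinder 42 mm across and 20 mm high with a rigid stirrup on top, about 0.26 kg. Origin: centre of the underside, z up. Two flat upright legs, 12 mm wide (x), 4 mm thick (y), 46 mm over their outer faces, up to 93 mm above the underside, joined near the top by the eye bar along y. Grip the outer faces of the legs, near the top.
- large_weight_eye (a point): Centre of the large weight's eye bar: 7 mm round, along the weight's y, 38 mm free between the legs, 88 mm above the underside. Below it the eye is open for 60 mm.
- small_weight: The smaller weight, to be left standing: cylinder 30 mm in diameter and 18 mm high with the same stirrup, 91 mm high in all. Origin: centre of the underside.
- needle_tube: White plastic tube with a cap, 16 x 77 x 16 mm, lying between the weights; leave alone. Origin at its underside.
- hex_key_set: Folding hex key holder, 25 x 85 x 20 mm, left of the stand; leave alone. Origin at its underside.
- kapton_roll: Roll of amber tape, 77 mm across, 19 mm high, left of the stand; leave alone. Origin at its underside.
- marker_1: Marker pen, 17 x 135 x 16 mm, at the table's front left; leave alone. Origin at its underside.

How it is judged:
On the way, in this order (a step that is already met when the one before it is completed fails the run):
1. the large weight's eye bar is inside the hook with the gate shut above it (z of large_weight_eye in the frame of hook_seat between -0.004 and 0.023 m and x of large_weight_eye in the frame of hook_seat between -0.011 and 0.011 m and y of large_weight_eye in the frame of hook_seat between -0.02 and 0.02 m and z of gate_tip in the frame of hook_seat above 0.0262 m), for 0.2 s.
2. the caught eye bar is pulled up against the closed gate with at least 2 N (contact force between large_weight and gate above 2 N and z of large_weight_eye in the frame of hook_seat between 0.012 and 0.027 m and z of gate_tip in the frame of hook_seat above 0.0262 m), for 0.25 s.
At the end, for the whole second after the job is handed in: The large weight hangs on the hook: its eye bar rests in the bottom of the hook (centre within 6 mm of the seat in height and 9 mm along the hook), the gate is shut above it (its free end within about 3 mm of its shut height), and the weight hangs upright within 0.25 rad and still (under 0.04 m/s) (z of large_weight_eye in the frame of hook_seat between -0.004 and 0.006 m and x of large_weight_eye in the frame of hook_seat between -0.009 and 0.009 m and y of large_weight_eye in the frame of hook_seat between -0.02 and 0.02 m and z of gate_tip in the frame of hook_seat above 0.0262 m and angle between large_weight's own z axis and vertical below 0.25 rad and linear speed of large_weight below 0.04 m/s); the robot touches nothing.
It fails at once if more than 12 N on the load cell, its hook or its gate (contact force between load_cell and anything else above 12 N).
It fails at once if the small weight is shifted by more than 15 mm or tipped (distance of small_weight from where it was at the start of the episode above 0.015 m or angle between small_weight's own z axis and vertical above 0.4 rad).
It fails at once if another thing on the bench is shifted by more than 20 mm (distance of any of needle_tube, hex_key_set, kapton_roll, marker_1 from where it was at the start of the episode above 0.02 m).
It also fails if it takes over 58 s, if anything falls off the work surface, if the arm or the gripper's body presses on something with over 40 N, if the wrist force passes 120 N, or if a joint passes its speed limit or range.

### The arm

A 7-joint arm with a two-finger parallel gripper is mounted at the origin on a cart in front of the work surface, level with it; the furniture and walls round the work are solid. World frame = base frame: x ahead of the robot, y to its left, z up, the work surface at z = 0. Lengths are in m, angles in rad, forces in N, time in s.
With the tool pointing down it reaches from about 0.4 to 0.85 m from the base axis. Payload 10.4 kg.
Tool frame: the origin (TCP) lies on the centre line of the jaws, within the pads' length; the fingertips stand 17 mm ahead of it and the grasp point (between the pads) lies 2 mm behind it; z points along the fingers, y is the line along which they close (so a half turn about z gives the same grasp; the last joint's range is limited). The gripper opens to 85 mm and grips with 20 to 120 N. Pads are 22 mm wide; open, the fingers measure 114 mm over their backs; the gripper's body (76 mm by 85 mm) begins 54 mm behind the grasp point. The pads swing forward as they close: fully open they stand 13 mm farther back than shut.
Start: joints at [1.267, 0.332, -0.065, 1.46, 0.022, 1.35, -0.088], TCP at [0.173, -0.601, 0.248] pointing down, gripper open.
Joint ranges: [-2.6, 2.6], [-0.5, 2.12], [-1.47, 1.34], [0.16, 2.42], [-1.27, 4.41], [0.06, 2.06], [-2.6, 2.6]. Speed limits (rad/s): [2.22, 2.22, 2.79, 2.79, 3.14, 3.14, 3.14].

### API

Orientations are given as a unit quaternion [x, y, z, w].
In Python, from workcell import sensors, imaging, order, spotter gives the robot as it stands. The module is installed in compiled form; this text tells all that it offers.
- The arm moves only by the shell command python3 -m inch 'ROWS' [FORCE]. ROWS is JSON, a list that holds one entry, the list of rows, each a list of 7 numbers: the shift along the tool's x, y, z in m, then the turn, a rotation vector about the tool's x, y, z in rad, then the closure, from -1 (fully open) to 1 (shut). In form: [[[x, y, z, ax, ay, az, hand], ...]]. A call has 1 to 10 rows; each row is the pose to reach, as a shift and turn from the pose commanded when the call began, along the tool's axes at that moment; what a row does not reach only later rows make up. A row lasts 1/10 s, in which the tool goes at most 50 mm and 8.59 degrees, less where a joint would pass 70% of its speed; a pose out of reach is approached as far as the arm can. A call with a gripper value outside its range is refused whole. The fingers move at their own pace and stop on an object; FORCE is the grip in N (left out, the last holds). Time passes only in rows, so rows that repeat a pose let the fingers close. It gives the time, the measured TCP pose, the force, the opening and the grip force at its end, in the units of the state.
- sensors.get_obs(): the state, without advancing time (a new reading comes with each control period).
- imaging.camera(name): name is "side" or "top" or "wrist"; returns the picture (400x640x3 uint8, blue, green, red); there is no depth.
- imaging.calibration(name): a dict with "mtx" (3x3 intrinsics, pixels), "R" (3x3) and "t" (3): a world point X has camera coordinates R X + t; the wrist camera has in their place "tool_from_camera" (4x4, takes a point from camera to tool coordinates, whose origin is the TCP and whose axes are the flange's). Camera axes: x right, y down, z forward; pixel columns grow to the right and rows downward; lengths in m; the calibration is good to about 2 mm. A picture is of the moment at which its call begins: read the wrist's pose just before it. calibration takes no time and is no camera call.
- order.hand_in(): hands the job in; it is judged then, once.
Trained networks look in the newest picture that a camera, given by its name, has taken for a name from the list of things; names that differ only in an ending like _2 or _b are one class to them, and where a whole thing is asked for, a point or a joint stands for the part that bears it (a point fixed in the world has none). Each returns a list of dicts, best first, with "conf" (0 to 1); they miss things now and then, are a little off and sometimes report something else, mostly with a low value. They report only what shows in the picture. A call takes as long as a camera call.
- spotter.look_for(label, camera): "pixel" ([column, row] in pixels, amid what is visible of it).
The state is a dict: "clock": time; "joint_pos": joint angles; "joint_velocities": joint speeds; "tau": joint torques, N m; "position": TCP position; "ee_rot": TCP orientation; "ft_force": force on the tool from outside, world axes, zero at the start; "torque": the same for the moment, N m; "grip_width": opening from 0.0 (shut) to 1.0 (fully open); "grasp_force": force on a finger pad.
Only numpy, scipy, OpenCV 4.12 (cv2) and the standard library are available. Lean on these libraries where they do the work, as an engineer would, in place of code of your own. Each camera call takes 0.05 s, during which the arm holds its last target. There are 200 camera calls.

## Working session

There is one attempt and no reset: what is moved stays moved. The work goes in short steps, Python scripts to look and compute and a shell command to move; the robot and the scene stay as the last step left them, time stands still between calls to the robot, and variables do not carry over. Pictures are saved under pics/ and viewed, at most 10 in all, crops included, and the job is handed in when it is done.

```bash
mkdir -p pics; python3 - <<'E'
from workcell import sensors, imaging, spotter
import cv2, numpy as np
o=sensors.get_obs()
print({k:np.round(v,3).tolist() for k,v in o.items()})
for n in ("side","top"):
    im=imaging.camera(n); cv2.imwrite(f"pics/{n}0.png",im)
    c=imaging.calibration(n); print(n,np.round(c["mtx"],1).tolist(),np.round(c["R"],3).tolist(),np.round(c["t"],3).tolist(), np.round(-np.array(c["R"]).T@c["t"],3))
    for l in ("large_weight","large_weight_eye","load_cell","hook_seat","gate","gate_tip","small_weight"):
        try: print(n,l,[(np.round(d["pixel"]).tolist(),round(d["conf"],2)) for d in spotter.look_for(l,n)[:3]])
        except Exception as e: print(n,l,e)
print(np.round(imaging.calibration("wrist")["tool_from_camera"],3).tolist(),np.round(imaging.calibration("wrist")["mtx"],1).tolist())
print(sensors.get_obs()["clock"])
E
```

```text
{'clock': 0.0, 'joint_pos': [1.267, 0.333, -0.065, 1.461, 0.022, 1.35, -0.088], 'joint_velocities': [-0.001, -0.0, -0.0, 0.001, 0.0, 0.001, -0.0], 'tau': [-0.001, -62.544, 0.049, -39.159, 0.016, 0.01, 0.0], 'position': [0.173, -0.6, 0.248], 'ee_rot': [0.99, 0.14, -0.0, -0.001], 'ft_force': [0.306, -0.023, -0.347], 'torque': [-0.025, -0.013, -0.027], 'grasp_force': 0.0, 'grip_width': 1.0}
side [[494.3, 0.0, 325.4], [0.0, 494.3, 201.6], [0.0, 0.0, 1.0]] [[-0.826, -0.564, -0.008], [-0.325, 0.488, -0.81], [0.46, -0.666, -0.586]] [0.458, 0.264, 1.274] [-0.122  0.978  0.964]
side large_weight [([398.0, 189.0], 0.54)]
side large_weight_eye [([400.0, 190.0], 0.6)]
side load_cell [([306.0, 214.0], 0.77)]
side hook_seat [([303.0, 214.0], 0.78)]
side gate []
side gate_tip []
side small_weight [([368.0, 217.0], 0.82)]
top [[443.1, 0.0, 322.0], [0.0, 443.1, 207.5], [0.0, 0.0, 1.0]] [[0.094, -0.996, 0.003], [-0.971, -0.092, -0.219], [0.218, 0.018, -0.976]] [-0.004, 0.545, 1.075] [0.295 0.027 1.168]
top large_weight [([443.0, 256.0], 0.8), ([364.0, 243.0], 0.67)]
top large_weight_eye [([443.0, 258.0], 0.73)]
top load_cell [([282.0, 202.0], 0.72), ([225.0, 215.0], 0.66), ([290.0, 207.0], 0.23)]
top hook_seat [([284.0, 201.0], 0.64)]
top gate [([440.0, 259.0], 0.73)]
top gate_tip []
top small_weight [([363.0, 243.0], 0.74)]
[[0.0, -0.946, -0.325, 0.083], [1.0, -0.0, 0.001, -0.001], [-0.001, -0.325, 0.946, -0.124], [0.0, 0.0, 0.0, 1.0]] [[282.6, 0.0, 322.4], [0.0, 282.6, 201.4], [0.0, 0.0, 1.0]]
0.8
```

```bash
python3 - <<'E'
import cv2
a=cv2.imread("pics/side0.png")[110:310,220:460]; b=cv2.imread("pics/top0.png")[120:320,210:480]
a=cv2.resize(a,None,fx=3,fy=3,interpolation=2)[:600];b=cv2.resize(b,None,fx=2.9,fy=2.9,interpolation=2)
cv2.imwrite("pics/a.png",a);cv2.imwrite("pics/b.png",b)
E
```

```text
(no output)
```

View pics/a.png

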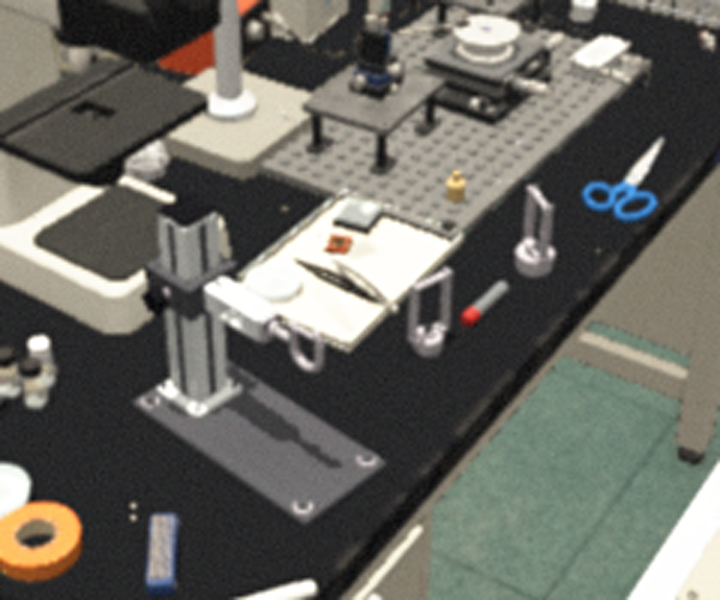

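View pics/b.png

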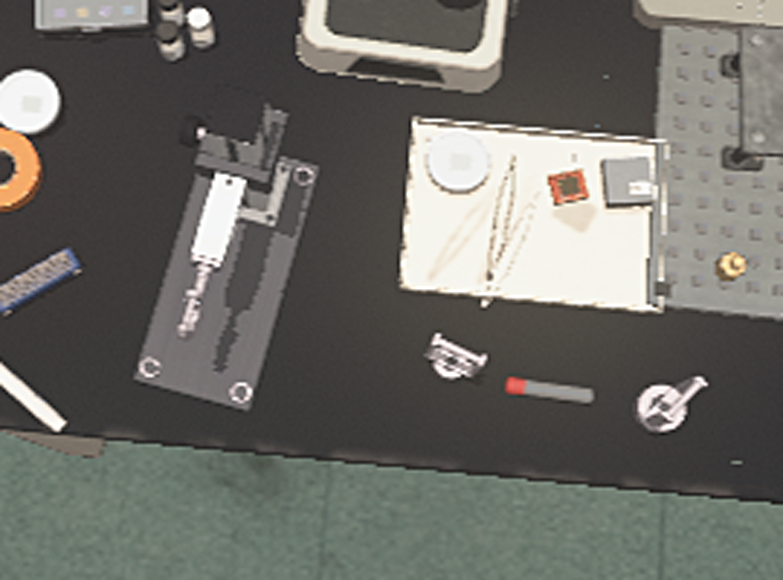

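The crops show the stand at the left. In the top crop the base corners are at (319,165), (135,378) and (250,410), and the hook's nose is near (186,330). The large weight is the right-hand one, with its disc at (662,406) and its stirrup nearly edge-on. The small weight is at (455,357).

```bash
cat > h.py <<'E'
import numpy as np, cv2
from scipy.spatial.transform import Rotation as Ro
from workcell import sensors, imaging, spotter
def cam(n,pose=None):
    c=imaging.calibration(n); K=np.array(c["mtx"])
    if n!="wrist": return K,np.array(c["R"]),np.array(c["t"])
    p,q=pose; T=np.eye(4); T[:3,:3]=Ro.from_quat(q).as_matrix(); T[:3,3]=p
    M=np.linalg.inv(T@np.array(c["tool_from_camera"])); return K,M[:3,:3],M[:3,3]
def ray(C,px):
    K,R,t=C; d=R.T@np.linalg.solve(K,[px[0],px[1],1.]); return -R.T@t,d
def onz(C,px,z):
    o,d=ray(C,px); return o+d*(z-o[2])/d[2]
def proj(C,X):
    K,R,t=C; x=K@(R@np.asarray(X)+t); return x[:2]/x[2]
def tri(*cp):
    A=0;b=0
    for C,px in cp:
        o,d=ray(C,px); d=d/np.linalg.norm(d); P=np.eye(3)-np.outer(d,d); A=A+P; b=b+P@o
    return np.linalg.solve(A,b)
E
python3 - <<'E'
from h import *
T=cam("top");S=cam("side")
t=lambda u,v:(210+u/2.9,120+v/2.9); s=lambda u,v:(220+u/3,110+v/3)
r=lambda x:np.round(x,3).tolist()
for p in [(319,165),(135,378),(250,410)]: print("corner top",r(onz(T,t(*p),.01)))
for p in [(384,463),(303,522),(135,402)]: print("corner side",r(onz(S,s(*p),.01)))
print("large",r(onz(T,t(662,406),.02)),r(onz(S,s(533,252),.02)))
print("small",r(onz(T,t(453,362),.018)),r(onz(S,s(428,340),.018)))
print("noseregion",r(tri((T,t(186,328)),(S,s(315,362)))))
print("beam front end",r(tri((T,t(205,262)),(S,s(262,325)))))
print("eye", r(tri((T,t(703,380)),(S,s(540,195)))))
E
```

```text
corner top [0.639, 0.062, 0.01]
corner top [0.424, 0.209, 0.01]
corner top [0.405, 0.102, 0.01]
corner side [0.405, 0.106, 0.01]
corner side [0.424, 0.211, 0.01]
corner side [0.654, 0.169, 0.01]
large [0.442, -0.264, 0.02] [0.443, -0.263, 0.02]
small [0.464, -0.076, 0.018] [0.461, -0.066, 0.018]
noseregion [0.452, 0.152, 0.141]
beam front end [0.51, 0.144, 0.151]
eye [0.456, -0.285, 0.079]
```

```bash
python3 -m inch '[[[0.35,-0.249,0,0,0,0,-1],[0.35,-0.249,0,0,0,0,-1],[0.35,-0.249,0,0,0,0,-1],[0.35,-0.249,0,0,0,0,-1],[0.35,-0.249,0,0,0,0,-1],[0.35,-0.249,0,0,0,0,-1],[0.35,-0.249,0,0,0,0,-1],[0.35,-0.249,0,0,0,0,-1],[0.35,-0.249,0,0,0,0,-1],[0.35,-0.249,0,0,0,0,-1]]]'
python3 - <<'E'
from h import *
o=sensors.get_obs(); im=imaging.camera("wrist"); cv2.imwrite("pics/w1.png",im)
np.savez("w1",p=o["position"],q=o["ee_rot"])
print(o["position"],o["ee_rot"],o["joint_pos"],o["clock"])
for l in ("large_weight","large_weight_eye"): print(l,spotter.look_for(l,"wrist")[:2])
E
```

```text
clock: 1.8
position: [0.4433, -0.2598, 0.2486]
ee_rot: [0.99, 0.144, 0.001, -0.0]
ft_force: [0.3, -0.6, 0.4]
grip_width: 0.996
grasp_force: 0.0
[ 0.44333416 -0.25984317  0.24864476] [ 9.89631085e-01  1.43630283e-01  7.53985338e-04 -2.98507632e-04] [ 0.80629979  0.11034099 -0.3891848   1.73385457  0.04196023  1.30485548
 -0.87428145] 1.8
large_weight [{'pixel': [321.0, 181.0], 'conf': 0.93}]
large_weight_eye [{'pixel': [324.5, 175.9], 'conf': 0.76}]
```

View pics/w1.png

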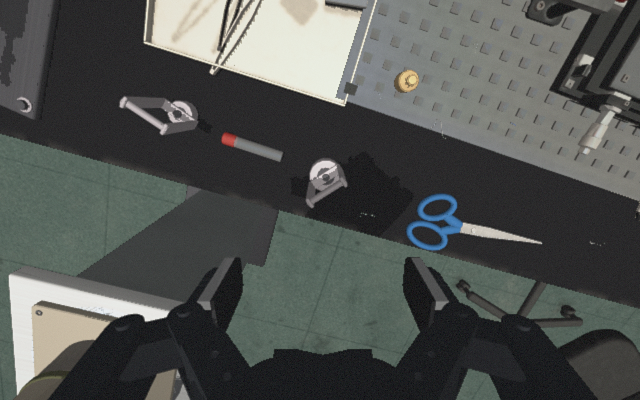

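The weight is at about (325,182) in the wrist view. Its eye bar runs from about (309,204) to (346,181). I'll enlarge that area.

```bash
python3 - <<'E'
import cv2
a=cv2.imread("pics/w1.png")[145:220,280:380]
cv2.imwrite("pics/w1c.png",cv2.resize(a,None,fx=8,fy=8,interpolation=2))
E
```

```text
(no output)
```

View pics/w1c.png

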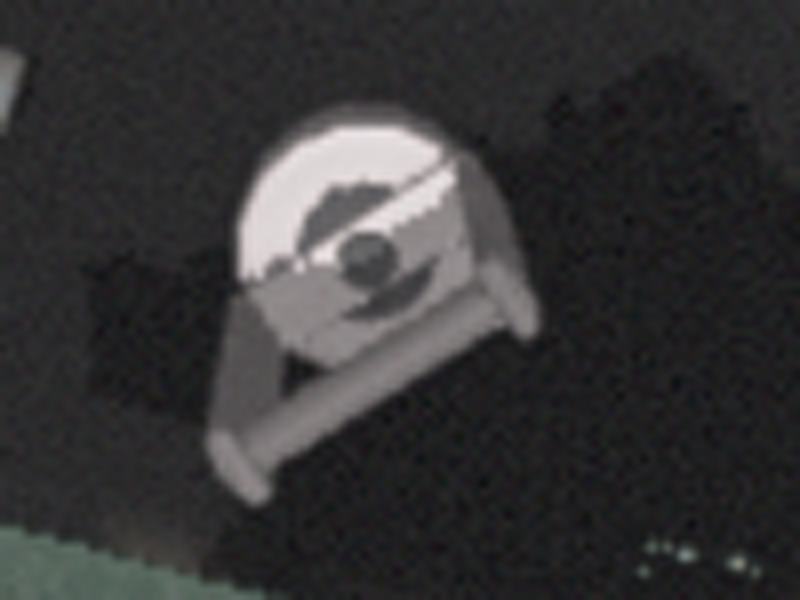

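The crop shows the leg tops at (238,470) and (513,300) and the cylinder's top face centred at about (357,240).

```bash
python3 - <<'E'
from h import *
d=np.load("w1.npz"); C=cam("wrist",(d["p"],d["q"]))
f=lambda u,v:(280+u/8,145+v/8)
a=onz(C,f(238,470),.0925);b=onz(C,f(513,300),.0925)
print(a,b,(a+b)/2,np.linalg.norm(a-b),np.degrees(np.arctan2(*(b-a)[1::-1])))
print("disc",onz(C,f(357,240),.02))
M=Ro.from_quat(d["q"]).as_matrix()
print("tool",M.T@(b-a)/np.linalg.norm(b-a), "shift",M.T@((a+b)/2-d["p"]),M)
E
```

```text
[ 0.42495565 -0.25067376  0.0925    ] [ 0.45713553 -0.27815602  0.0925    ] [ 0.44104559 -0.26441489  0.0925    ] 0.04231807245233353 -40.49798838327995
disc [ 0.44243978 -0.2623654   0.02      ]
tool [5.44434633e-01 8.38803095e-01 5.45255221e-04] shift [-0.00374021  0.00379093  0.15613764] [[ 9.58739547e-01  2.84282435e-01  1.40658518e-03]
 [ 2.84281535e-01 -9.58740506e-01  8.07415118e-04]
 [ 1.57808413e-03 -3.74234609e-04 -9.99998685e-01]]
```

```bash
python3 -m inch '[[[-0.004,0.004,0,0,0,-0.15,-1],[-0.004,0.004,0.02,0,0,-0.29,-1],[-0.004,0.004,0.04,0,0,-0.43,-1],[-0.004,0.004,0.05,0,0,-0.576,-1],[-0.004,0.004,0.05,0,0,-0.576,-1],[-0.004,0.004,0.09,0,0,-0.576,-1],[-0.004,0.004,0.13,0,0,-0.576,-1],[-0.004,0.004,0.165,0,0,-0.576,-1],[-0.004,0.004,0.165,0,0,-0.576,-1]]]'
python3 - <<'E'
from h import *
o=sensors.get_obs(); im=imaging.camera("wrist"); cv2.imwrite("pics/w2.png",im[100:])
print(np.round(o["position"],4),o["ee_rot"],o["ft_force"],Ro.from_quat(o["ee_rot"]).as_matrix().round(3).tolist())
E
```

```text
clock: 2.85
position: [0.435, -0.2689, 0.08]
ee_rot: [0.911, 0.413, -0.002, -0.003]
ft_force: [-0.7, 0.1, 1.2]
grip_width: 0.999
grasp_force: 0.0
[ 0.435  -0.2689  0.08  ] [ 0.91078404  0.41286954 -0.0019174  -0.00273795] [-0.74559929  0.05584185  1.23346291] [[0.659, 0.752, -0.006], [0.752, -0.659, 0.003], [-0.001, -0.007, -1.0]]
```

View pics/w2.png

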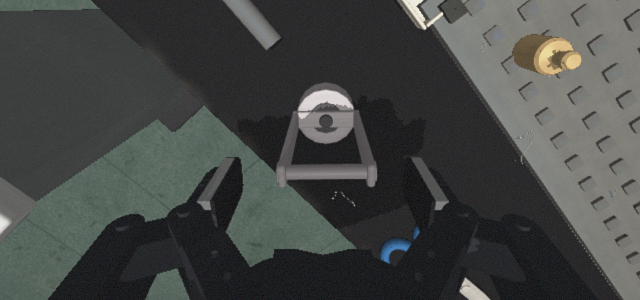

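The bar spans (281,172) to (372,172) and is level in the image, so the yaw is good. The fingers straddle it, and the bar lies a few mm ahead of the pads in tool x.

```bash
python3 - <<'E'
from h import *
o=sensors.get_obs(); C=cam("wrist",(o["position"],o["ee_rot"])); M=Ro.from_quat(o["ee_rot"]).as_matrix()
for px in [(283,270),(371,270)]: 
  X=onz(C,px,.093); print(X, M.T@(X-o["position"]))
print(o["clock"])
E
python3 -m inch '[[[0.007,0.001,-0.003,0,0,0,-1],[0.007,0.001,-0.003,0,0,0,-1],[0.007,0.001,-0.003,0,0,0,-1]]]'
```

```text
[ 0.42974098 -0.24831992  0.093     ] [ 0.01146821 -0.01915789 -0.01019753]
[ 0.46042732 -0.27506862  0.093     ] [ 0.01152898  0.02154992 -0.01031981]
2.9
clock: 3.2
position: [0.4443, -0.265, 0.0882]
ee_rot: [0.91, 0.415, 0.001, 0.001]
ft_force: [-0.3, 0.7, 0.1]
grip_width: 0.995
grasp_force: 0.0
```

```bash
python3 -m inch '[[[0.002,0,0.005,0,0,0,-1],[0.002,0,0.005,0,0,0,-1],[0.002,0,0.005,0,0,0,1],[0.002,0,0.005,0,0,0,1],[0.002,0,0.005,0,0,0,1],[0.002,0,0.005,0,0,0,1],[0.002,0,0.005,0,0,0,1],[0.002,0,0.005,0,0,0,1],[0.002,0,0.005,0,0,0,1],[0.002,0,0.005,0,0,0,1]]]' 60
```

```text
clock: 4.2
position: [0.4443, -0.263, 0.0816]
ee_rot: [0.91, 0.415, -0.0, -0.0]
ft_force: [-2.5, 0.5, 6.3]
grip_width: 0.523
grasp_force: 61.0
```

```bash
python3 -m inch '[[[0,0,-0.03,0,0,0,1],[0,0,-0.07,0,0,0,1],[0,0,-0.11,0,0,0,1],[0,0,-0.15,0,0,0,1],[0,0,-0.15,0,0,0,1],[0,0,-0.15,0,0,0,1]]]'
python3 -m inch '[[[0.02,-0.02,0,0,0,0.12,1],[0.05,-0.052,0,0,0,0.24,1],[0.08,-0.084,0,0,0,0.36,1],[0.11,-0.116,0,0,0,0.48,1],[0.14,-0.148,0,0,0,0.6,1],[0.17,-0.18,0,0,0,0.72,1],[0.2,-0.212,0,0,0,0.84,1],[0.23,-0.244,0,0,0,0.96,1],[0.265,-0.28,0,0,0,1.035,1],[0.292,-0.307,0,0,0,1.035,1]]]'
python3 -m inch '[[[0,0,0,0,0,0,1],[0,0,0,0,0,0,1],[0,0,0,0,0,0,1]]]'
python3 - <<'E'
from h import *
o=sensors.get_obs(); print(o["position"],Ro.from_quat(o["ee_rot"]).as_matrix().round(4).tolist(),o["joint_pos"].round(2))
np.savez("w3",p=o["position"],q=o["ee_rot"])
for n in ("wrist","side","top"): cv2.imwrite(f"pics/{n}3.png",imaging.camera(n))
w=cv2.imread("pics/wrist3.png");s=cv2.resize(cv2.imread("pics/side3.png")[140:260,240:400],None,fx=2.5,fy=2.5,interpolation=2)
t=cv2.resize(cv2.imread("pics/top3.png")[140:260,220:380],None,fx=2.5,fy=2.5,interpolation=2)
c=np.hstack([s,t]);print(c.shape)
cv2.imwrite("pics/c3.png",c)
E
```

```text
clock: 4.8
position: [0.4444, -0.2632, 0.2314]
ee_rot: [0.91, 0.415, 0.0, 0.0]
ft_force: [-0.8, -0.6, -2.6]
grip_width: 0.529
grasp_force: 62.9
clock: 5.8
position: [0.402, 0.1609, 0.2299]
ee_rot: [0.996, -0.09, -0.001, 0.0]
ft_force: [0.1, -0.3, -2.9]
grip_width: 0.524
grasp_force: 62.8
clock: 6.1
position: [0.4033, 0.1574, 0.2302]
ee_rot: [0.996, -0.09, -0.001, 0.0]
ft_force: [0.9, -1.0, -2.1]
grip_width: 0.525
grasp_force: 63.1
[0.40327763 0.15738699 0.230172  ] [[0.9839, -0.1785, -0.002], [-0.1785, -0.9839, -0.0005], [-0.0019, 0.0009, -1.0]] [ 0.48 -0.06 -0.91  1.92 -0.05  1.26 -2.16]
(300, 800, 3)
```

View pics/wrist3.png

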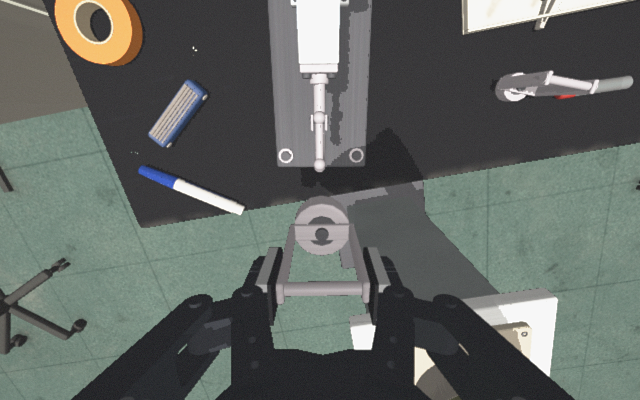

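View pics/c3.png

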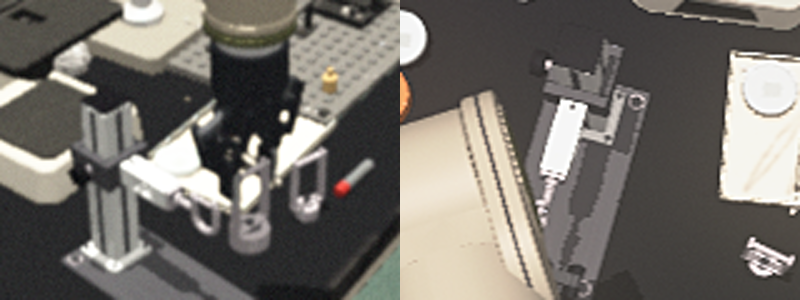

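The wrist view shows the hook dead ahead: nose at (319,167), hinge at (319,122), hook line along column 319. The bar is held straight, from (281,289) to (366,289). Next I'll take two sideways-shifted wrist views to get the hook's height.

```bash
cat > snap.py <<'E'
import sys; from h import *
P=[];Q=[]
for i in range(4):
    o=sensors.get_obs();P.append(o["position"]);Q.append(o["ee_rot"]*np.sign(o["ee_rot"][0])); im=imaging.camera("wrist")
P=np.array(P);Q=np.mean(Q,0);Q/=np.linalg.norm(Q)
print(P.mean(0).round(4),P.std(0).round(4),o["clock"]); np.savez(sys.argv[1],p=P.mean(0),q=Q); cv2.imwrite(f"pics/{sys.argv[1]}.png",im)
E
python3 -m inch '[[[0,0.05,0,0,0,0,1],[0,0.06,0,0,0,0,1],[0,0.06,0,0,0,0,1],[0,0.06,0,0,0,0,1]]]'; python3 snap.py s1
python3 -m inch '[[[0,-0.05,0,0,0,0,1],[0,-0.1,0,0,0,0,1],[0,-0.12,0,0,0,0,1],[0,-0.12,0,0,0,0,1],[0,-0.12,0,0,0,0,1]]]'; python3 snap.py s2
python3 - <<'E'
import cv2,numpy as np
a=cv2.imread("pics/s1.png");b=cv2.imread("pics/s2.png")
from h import *
for n in("s1","s2"):
    d=np.load(n+".npz");C=cam("wrist",(d["p"],d["q"])); c=proj(C,[.462,.148,.165]); print(c)
    x,y=int(c[0])-50,int(c[1])-75; im=cv2.imread(f"pics/{n}.png")[max(y,0):max(y,0)+150,x:x+100]; print(n,x,max(y,0))
    cv2.imwrite(f"pics/{n}c.png",cv2.resize(im,None,fx=4,fy=4,interpolation=2))
cv2.imwrite("pics/s12.png",np.hstack([cv2.imread("pics/s1c.png"),cv2.imread("pics/s2c.png")]))
E
```

```text
clock: 6.65
position: [0.3931, 0.0996, 0.2314]
ee_rot: [0.996, -0.089, 0.0, 0.0]
ft_force: [-0.1, 0.9, -3.5]
grip_width: 0.523
grasp_force: 64.0
[0.3931 0.1001 0.2314] [0.     0.0003 0.    ] 6.8
clock: 7.35
position: [0.414, 0.2181, 0.231]
ee_rot: [0.996, -0.088, -0.001, -0.0]
ft_force: [-0.3, -1.0, -2.6]
grip_width: 0.521
grasp_force: 64.4
[0.4142 0.2172 0.2311] [0.0001 0.0006 0.0001] 7.5
[233.8567774  142.28411713]
s1 183 67
[413.35298802 142.29697052]
s2 363 67
```

View pics/s12.png

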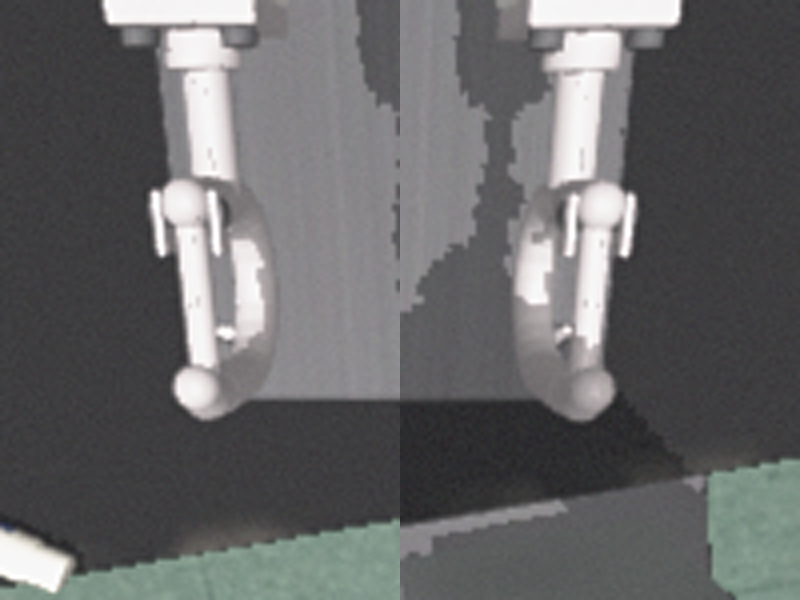

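The two crops show the back knob at (183,203) and (202,203), the lip ball at (195,388) and (194,388), and the beam's front end at y=22, x=104–256 and 128–281.

```bash
python3 - <<'E'
from h import *
D=[np.load(n+".npz") for n in("s1","s2")];C=[cam("wrist",(d["p"],d["q"])) for d in D]
F=lambda a,b:tri((C[0],(183+a[0]/4,67+a[1]/4)),(C[1],(363+b[0]/4,67+b[1]/4)))
K=F((183,203),(202,203));L=F((195,388),(194,388));B1=F((104,22),(128,22));B2=F((256,22),(281,22))
print("knob",K,"lip",L,"beam",B1,B2)
print("seat z est",K[2]-.0305,L[2]-.035,B1[2]-.025,B2[2]-.025)
print("knob-lip",np.linalg.norm(K-L),"beam w",np.linalg.norm(B1-B2),"yaw",np.degrees(np.arctan2(*(K-L)[1::-1])),np.degrees(np.arctan2(*(B1-B2)[::-1][1:])))
# check against side/top images
sx=np.array([.984,-.177,0])
print("seat xy",K-.016*sx,L+.013*sx,(B1+B2)/2-.048*sx)
# eye bar
d=np.load("w3.npz");Cw=cam("wrist",(d["p"],d["q"]));M=Ro.from_quat(d["q"]).as_matrix()
for px in[(281,289),(366,289)]:
  X=onz(Cw,px,d["p"][2]+.0065);print("bar",M.T@(X-d["p"]))
E
```

```text
knob [0.47765536 0.14683338 0.16528681] lip [0.44889306 0.15169347 0.1699105 ] beam [0.50679171 0.15399891 0.15721544] [0.50246275 0.13003433 0.15747133]
seat z est 0.13478681251006555 0.13491049973917396 0.13221544188807505 0.1324713255640074
knob-lip 0.029534202686509116 beam w 0.024353781327939816 yaw -9.590902711697888 79.7605156260158
seat xy [0.46191136 0.14966538 0.16528681] [0.46168506 0.14939247 0.1699105 ] [0.45739523 0.15051262 0.15734338]
bar [-0.00246483 -0.02093864 -0.00651347]
bar [-0.0025207   0.02070191 -0.00647742]
```

```bash
python3 -m inch '[[[0.011,0.045,0,0,0,0,1],[0.011,0.058,0.02,0,0,0,1],[0.011,0.058,0.057,0,0,0,1],[0.011,0.058,0.057,0,0,0,1],[0.011,0.058,0.057,0,0,0,1]]]'; python3 snap.py s4
python3 - <<'E'
from h import *
d=np.load("s4.npz");M=Ro.from_quat(d["q"]).as_matrix(); C=cam("wrist",(d["p"],d["q"]))
S=np.array([.4616,.1495,.1345]); th=np.radians(-9.9); R=np.array([[np.cos(th),-np.sin(th),0],[np.sin(th),np.cos(th),0],[0,0,1]])
e=d["p"]+M@[-.0025,0,-.0065]; print("eye in seat frame",R.T@(e-S), "yaw",np.degrees(np.arctan2(M[1,0],M[0,0])),np.round(M[2],3))
print(proj(C,S+R@[-.013,0,.035]),proj(C,S+R@[.016,0,.0305]),proj(C,e))
cv2.imwrite("pics/s4c.png",cv2.resize(cv2.imread("pics/s4.png")[80:300,220:420],None,fx=2.7,fy=2.7,interpolation=2))
E
```

```text
clock: 8.05
position: [0.4146, 0.1587, 0.1749]
ee_rot: [0.996, -0.089, -0.0, -0.0]
ft_force: [0.4, 0.6, -2.8]
grip_width: 0.525
grasp_force: 64.6
[0.4153 0.1591 0.1756] [0.0004 0.0003 0.0004] 8.2
eye in seat frame [-0.04979982  0.00149136  0.04760315] yaw -10.186981603869704 [ 0.001 -0.001 -1.   ]
[326.42231784 209.59494483] [326.27705772 148.66886253] [323.75458263 289.01421488]
```

View pics/s4c.png

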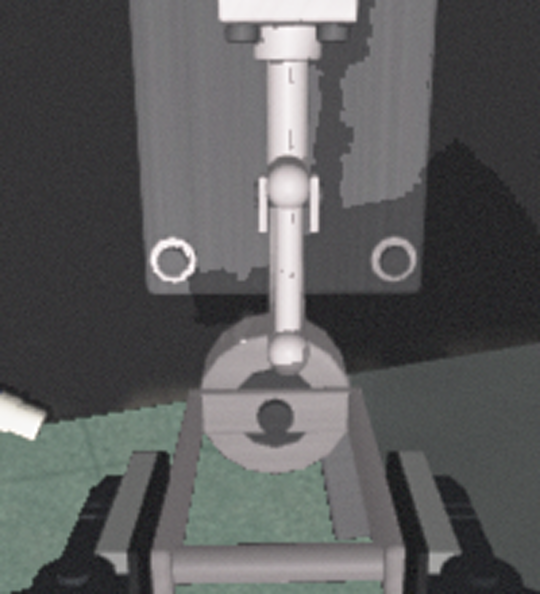

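The lip ball (287,351) and the knob (288,183) match my projections within 1 px, and the bar is centred at (278,566). I'm moving in over the lip.

```bash
python3 -m inch '[[[0.01,0.0015,0,0,0,0,1],[0.02,0.0015,0,0,0,0,1],[0.028,0.0015,0,0,0,0,1],[0.032,0.0015,0,0,0,0,1],[0.032,0.0015,0,0,0,0,1]]]'
python3 -m inch '[[[0.006,0,0,0,0,0,1],[0.012,0,0,0,0,0,1],[0.015,0,0,0,0,0,1],[0.015,0,0,0,0,0,1]]]'
python3 - <<'E'
from h import *
P=[];F=[]
for i in range(4): o=sensors.get_obs();P.append(o["position"]);F.append(o["ft_force"]);imaging.camera("side")
S=np.array([.4616,.1495,.1345]); th=np.radians(-9.9); R=np.array([[np.cos(th),-np.sin(th),0],[np.sin(th),np.cos(th),0],[0,0,1]])
M=Ro.from_quat(o["ee_rot"]).as_matrix()
print(R.T@(np.mean(P,0)+M@[-.0025,0,-.0065]-S),np.mean(F,0),np.std(F,0))
E
```

```text
clock: 8.75
position: [0.4465, 0.1515, 0.1741]
ee_rot: [0.996, -0.089, -0.0, -0.0]
ft_force: [-0.6, 0.5, -1.9]
grip_width: 0.525
grasp_force: 64.6
clock: 9.15
position: [0.4612, 0.1488, 0.1743]
ee_rot: [0.996, -0.089, -0.0, -0.0]
ft_force: [0.2, 0.6, -2.3]
grip_width: 0.524
grasp_force: 64.6
[-0.00314579 -0.00074274  0.04624929] [-0.08719675  0.12891347 -2.66954208] [0.24420044 0.25689605 0.25442205]
```

```bash
python3 -m inch '[[[0,0,0.003,0,0,0,1],[0,0,0.006,0,0,0,1],[0,0,0.008,0,0,0,1],[0,0,0.008,0,0,0,1],[0,0,0.008,0,0,0,1]]]'; python3 snap.py s5
python3 - <<'E'
from h import *
d=np.load("s5.npz");M=Ro.from_quat(d["q"]).as_matrix(); C=cam("wrist",(d["p"],d["q"]))
S=np.array([.4616,.1495,.1345]); th=np.radians(-9.9); R=np.array([[np.cos(th),-np.sin(th),0],[np.sin(th),np.cos(th),0],[0,0,1]])
e=d["p"]+M@[-.0025,0,-.0065]; print("eye",R.T@(e-S),sensors.get_obs()["ft_force"])
for X in([-.013,0,.035],[-.013,0,.039],[.016,0,.0305]): print(proj(C,S+R@X))
print(proj(C,e))
cv2.imwrite("pics/s5c.png",cv2.resize(cv2.imread("pics/s5.png")[210:320,270:380],None,fx=5.4,fy=5.4,interpolation=2))
E
```

```text
clock: 9.85
position: [0.4608, 0.1489, 0.1662]
ee_rot: [0.996, -0.089, -0.0, 0.0]
ft_force: [0.3, 0.7, -2.8]
grip_width: 0.526
grasp_force: 64.6
[0.4608 0.1489 0.1663] [0.     0.     0.0001] 10.0
eye [-0.0031573  -0.00074685  0.03832678] [ 0.09922094 -0.9231792  -2.28409554]
[322.33074761 301.26014303]
[322.33885642 306.54065489]
[322.01472633 246.46766511]
[323.75713058 289.02163705]
```

View pics/s5c.png

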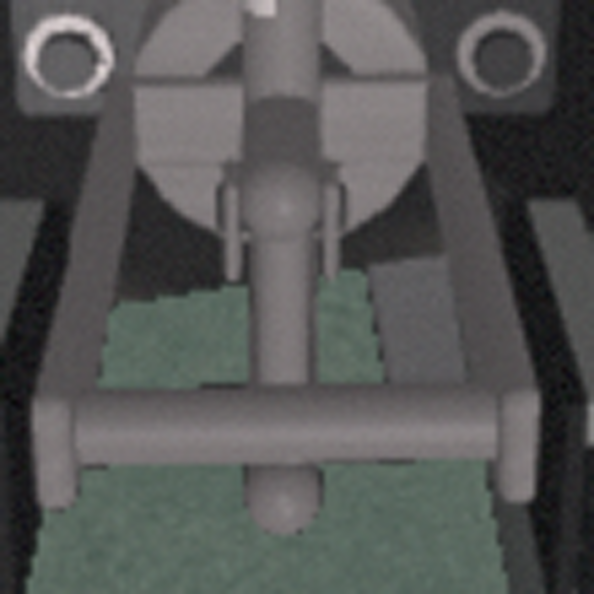

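The lip ball's centre is at crop (284,495), 13 px below the bar's centre line at y=425. Both match the projection within about 0.5 px, so the bar is at x ≈ -3.1 mm. I'll press down, biased slightly towards the lip.

```bash
python3 -m inch '[[[-0.0004,0,0.002,0,0,0,1],[-0.0004,0,0.003,0,0,0,1],[-0.0004,0,0.004,0,0,0,1],[-0.0004,0,0.005,0,0,0,1],[-0.0004,0,0.005,0,0,0,1]]]'
python3 - <<'E'
from h import *
for i in range(2): print(sensors.get_obs()["ft_force"].round(2),sensors.get_obs()["position"].round(4));imaging.camera("side")
E
```

```text
clock: 10.55
position: [0.4606, 0.149, 0.1614]
ee_rot: [0.996, -0.089, 0.0, -0.0]
ft_force: [0.2, -0.5, 1.6]
grip_width: 0.528
grasp_force: 65.0
[ 0.2  -0.45  1.61] [0.4606 0.149  0.1614]
[ 0.58 -0.5   2.57] [0.4606 0.149  0.1614]
```

```bash
python3 -m inch '[[[0,0,0.001,0,0,0,1],[0,0,0.002,0,0,0,1],[0,0,0.003,0,0,0,1]]]'
python3 -m inch '[[[0,0,0.001,0,0,0,1],[0,0,0.002,0,0,0,1],[0,0,0.003,0,0,0,1],[0,0,0.004,0,0,0,1]]]'
```

```text
clock: 10.95
position: [0.4606, 0.1489, 0.1583]
ee_rot: [0.996, -0.089, 0.0, -0.0]
ft_force: [0.6, -0.2, 3.3]
grip_width: 0.525
grasp_force: 65.1
clock: 11.35
position: [0.4603, 0.1489, 0.1542]
ee_rot: [0.996, -0.089, -0.0, 0.0]
ft_force: [-0.2, 0.1, 4.3]
grip_width: 0.525
grasp_force: 65.1
```

```bash
python3 -m inch '[[[-0.0003,0,0.001,0,0,0,1],[-0.0005,0,0.002,0,0,0,1],[-0.0005,0,0.003,0,0,0,1]]]'
python3 -m inch '[[[0,0,0.001,0,0,0,1],[0,0,0.002,0,0,0,1],[0,0,0.003,0,0,0,1]]]'
```

```text
clock: 11.65
position: [0.4597, 0.149, 0.1511]
ee_rot: [0.996, -0.089, -0.0, 0.0]
ft_force: [-0.7, -0.2, 3.6]
grip_width: 0.528
grasp_force: 65.1
clock: 11.95
position: [0.4598, 0.149, 0.1481]
ee_rot: [0.996, -0.089, -0.0, 0.0]
ft_force: [-1.1, 0.1, 3.3]
grip_width: 0.525
grasp_force: 65.1
```

```bash
python3 -m inch '[[[0,0,0.001,0,0,0,1],[0,0,0.002,0,0,0,1],[0,0,0.003,0,0,0,1]]]'
```

```text
clock: 12.25
position: [0.4598, 0.149, 0.1451]
ee_rot: [0.996, -0.089, -0.0, 0.0]
ft_force: [-2.1, 0.0, 2.6]
grip_width: 0.523
grasp_force: 65.1
```

```bash
python3 -m inch '[[[0,0,0.001,0,0,0,1],[0,0,0.002,0,0,0,1],[0,0,0.003,0,0,0,1],[0,0,0.004,0,0,0,1]]]'
python3 -m inch '[[[0,0,0.001,0,0,0,1],[0,0,0.002,0,0,0,1],[0,0,0.003,0,0,0,1]]]'
```

```text
clock: 12.65
position: [0.4597, 0.149, 0.1411]
ee_rot: [0.996, -0.089, -0.0, 0.0]
ft_force: [-3.5, 0.7, 2.3]
grip_width: 0.523
grasp_force: 65.2
clock: 12.95
position: [0.4594, 0.149, 0.1378]
ee_rot: [0.996, -0.089, -0.001, 0.0]
ft_force: [-4.3, 0.5, -0.9]
grip_width: 0.525
grasp_force: 65.0
```

```bash
python3 -m inch '[[[0,0,0.001,0,0,0,1],[0,0,0.002,0,0,0,1],[0,0,0.002,0,0,0,1]]]'
```

```text
clock: 13.25
position: [0.4604, 0.1487, 0.1362]
ee_rot: [0.996, -0.089, 0.0, -0.0]
ft_force: [0.1, 0.5, -2.5]
grip_width: 0.522
grasp_force: 64.6
```

```bash
python3 -m inch '[[[0.002,0,0,0,0,0,1],[0.003,0,0,0,0,0,1],[0.003,0,0,0,0,0,1],[0.003,0,-0.003,0,0,0,1],[0.003,0,-0.007,0,0,0,1],[0.003,0,-0.011,0,0,0,1],[0.003,0,-0.013,0,0,0,1],[0.003,0,-0.013,0,0,0,1]]]'
python3 -m inch '[[[0,0,-0.0003,0,0,0,1],[0,0,-0.0006,0,0,0,1],[0,0,-0.0006,0,0,0,1]]]'
```

```text
clock: 14.05
position: [0.4631, 0.1485, 0.1497]
ee_rot: [0.996, -0.089, 0.0, 0.0]
ft_force: [-0.8, 0.1, -1.8]
grip_width: 0.522
grasp_force: 64.6
clock: 14.35
position: [0.4628, 0.1485, 0.1498]
ee_rot: [0.996, -0.089, -0.0, 0.0]
ft_force: [-0.2, 1.0, -1.4]
grip_width: 0.529
grasp_force: 64.6
```

```bash
python3 -m inch '[[[0,0,-0.0003,0,0,0,1],[0,0,-0.0004,0,0,0,1]]]'
```

```text
clock: 14.55
position: [0.4628, 0.1485, 0.1503]
ee_rot: [0.996, -0.089, -0.0, 0.0]
ft_force: [0.1, -0.4, -2.2]
grip_width: 0.525
grasp_force: 64.6
```

```bash
for i in 1; do python3 -m inch '[[[0,0,-0.0003,0,0,0,1],[0,0,-0.0004,0,0,0,1]]]' | grep -E "posi|ft"; done
python3 -m inch '[[[0,0,-0.0003,0,0,0,1],[0,0,-0.0003,0,0,0,1]]]' | grep -E "posi|ft"
```

```text
position: [0.4629, 0.1485, 0.1507]
ft_force: [-0.2, 0.1, -2.5]
position: [0.4629, 0.1484, 0.151]
ft_force: [0.3, 0.4, -2.0]
```

```bash
python3 -m inch '[[[0,0,-0.0003,0,0,0,1],[0,0,-0.0003,0,0,0,1]]]' | grep -E "posi|ft"
```

```text
position: [0.4629, 0.1485, 0.1513]
ft_force: [-0.8, 0.6, -2.7]
```

```bash
python3 -m inch '[[[0,0,-0.0003,0,0,0,1],[0,0,-0.0003,0,0,0,1]]]' | grep -E "posi|ft"
```

```text
position: [0.4629, 0.1484, 0.1516]
ft_force: [0.2, 0.4, -2.3]
```

```bash
python3 -m inch '[[[0,0,-0.0003,0,0,0,1],[0,0,-0.0003,0,0,0,1]]]' | grep -E "posi|ft"
```

```text
position: [0.4629, 0.1485, 0.1519]
ft_force: [-0.2, 1.4, -2.1]
```

```bash
python3 -m inch '[[[0,0,-0.0002,0,0,0,1],[0,0,-0.0002,0,0,0,1]]]' | grep -E "posi|ft"
```

```text
position: [0.4629, 0.1484, 0.1521]
ft_force: [0.1, -0.0, -2.3]
```

```bash
python3 -m inch '[[[0,0,-0.0002,0,0,0,1],[0,0,-0.0002,0,0,0,1]]]' | grep -E "posi|ft"
```

```text
position: [0.4629, 0.1485, 0.1523]
ft_force: [0.1, 0.5, -2.5]
```

```bash
python3 -m inch '[[[0,0,-0.0002,0,0,0,1],[0,0,-0.0002,0,0,0,1]]]' | grep -E "posi|ft"
```

```text
position: [0.4629, 0.1484, 0.1525]
ft_force: [-0.5, 0.3, -2.4]
```

```bash
python3 -m inch '[[[0,0,-0.0002,0,0,0,1],[0,0,-0.0002,0,0,0,1]]]' | grep -E "posi|ft"
```

```text
position: [0.4629, 0.1485, 0.1527]
ft_force: [1.2, -0.1, -2.9]
```

```bash
python3 -m inch '[[[0,0,-0.0002,0,0,0,1],[0,0,-0.0002,0,0,0,1]]]' | grep -E "posi|ft"
```

```text
position: [0.4629, 0.1485, 0.1529]
ft_force: [-0.0, 0.8, -2.4]
```

```bash
python3 -m inch '[[[0,0,-0.0002,0,0,0,1],[0,0,-0.0002,0,0,0,1]]]' | grep -E "posi|ft"
```

```text
position: [0.4629, 0.1485, 0.1531]
ft_force: [0.4, 0.5, -2.4]
```

```bash
python3 -m inch '[[[0,0,-0.0002,0,0,0,1],[0,0,-0.0002,0,0,0,1]]]' | grep -E "posi|ft"
```

```text
position: [0.4629, 0.1485, 0.1533]
ft_force: [-0.4, 0.4, -1.9]
```

```bash
python3 -m inch '[[[0,0,-0.0002,0,0,0,1],[0,0,-0.0002,0,0,0,1]]]' | grep -E "posi|ft"
```

```text
position: [0.4629, 0.1485, 0.1535]
ft_force: [-0.0, -0.4, -2.0]
```

```bash
python3 -m inch '[[[0,0,-0.0002,0,0,0,1],[0,0,-0.0002,0,0,0,1]]]' | grep -E "posi|ft"
```

```text
position: [0.4629, 0.1485, 0.1537]
ft_force: [-0.1, -0.4, -2.9]
```

```bash
python3 -m inch '[[[0,0,-0.0002,0,0,0,1],[0,0,-0.0002,0,0,0,1]]]' | grep -E "posi|ft"
```

```text
position: [0.4629, 0.1485, 0.1539]
ft_force: [-0.0, 0.2, -3.2]
```

```bash
python3 -m inch '[[[0,0,-0.0002,0,0,0,1],[0,0,-0.0002,0,0,0,1]]]' | grep -E "posi|ft"
```

```text
position: [0.4628, 0.1484, 0.154]
ft_force: [-0.2, 0.8, -4.4]
```

```bash
python3 -m inch '[[[0,0,-0.0002,0,0,0,1],[0,0,-0.0002,0,0,0,1]]]' | grep -E "posi|ft"
```

```text
position: [0.4628, 0.1484, 0.1542]
ft_force: [-0.2, -0.1, -3.5]
```

```bash
python3 -m inch '[[[0,0,-0.0002,0,0,0,1],[0,0,-0.0002,0,0,0,1]]]' | grep -E "posi|ft"
```

```text
position: [0.4628, 0.1484, 0.1544]
ft_force: [0.4, 0.9, -5.1]
```

```bash
python3 -m inch '[[[0,0,-0.0001,0,0,0,1],[0,0,-0.0001,0,0,0,1]]]' | grep -E "posi|ft"
```

```text
position: [0.4628, 0.1484, 0.1545]
ft_force: [0.8, -0.0, -5.5]
```

```bash
python3 -m inch '[[[0,0,-0.0002,0,0,0,1],[0,0,-0.0002,0,0,0,1],[0,0,-0.0002,0,0,0,1]]]' | grep -E "posi|ft|clock"
python3 -m inch '[[[0,0,0,0,0,0,1],[0,0,0,0,0,0,1],[0,0,0,0,0,0,1],[0,0,0,0,0,0,1]]]' | grep -E "posi|ft"
```

```text
clock: 18.65
position: [0.4628, 0.1484, 0.1547]
ft_force: [0.3, 0.4, -7.5]
position: [0.4628, 0.1484, 0.1547]
ft_force: [0.5, 0.4, -7.6]
```

```bash
python3 -m inch '[[[0,0,0.002,0,0,0,1],[0.001,0,0.006,0,0,0,1],[0.001,0,0.01,0,0,0,1],[0.001,0,0.014,0,0,0,1],[0.001,0,0.018,0,0,0,1],[0.001,0,0.021,0,0,0,1],[0.001,0,0.0225,0,0,0,1],[0.001,0,0.0225,0,0,0,1]]]'| grep -E "posi|ft"
python3 -m inch '[[[0,0,0.0003,0,0,0,1],[0,0,0.0006,0,0,0,1],[0,0,0.0006,0,0,0,1]]]'| grep -E "posi|ft"
```

```text
position: [0.4638, 0.1483, 0.1321]
ft_force: [-0.6, 0.4, -1.7]
position: [0.4639, 0.1483, 0.1318]
ft_force: [-0.1, 0.4, -2.2]
```

```bash
python3 -m inch '[[[0,0,0.0003,0,0,0,1],[0,0,0.0003,0,0,0,1]]]' | grep -E "posi|ft"
```

```text
position: [0.4639, 0.1483, 0.1314]
ft_force: [0.3, 0.2, -3.0]
```

```bash
python3 -m inch '[[[0,0,0.0003,0,0,0,1],[0,0,0.0004,0,0,0,1]]]' | grep -E "posi|ft"
```

```text
position: [0.4639, 0.1483, 0.131]
ft_force: [-0.1, 0.4, -2.7]
```

```bash
python3 -m inch '[[[0,0,0.0003,0,0,0,1],[0,0,0.0004,0,0,0,1]]]' | grep -E "posi|ft"
```

```text
position: [0.4638, 0.1483, 0.1306]
ft_force: [-0.9, -0.3, -2.0]
```

```bash
python3 -m inch '[[[0,0,0.0002,0,0,0,1],[0,0,0.0002,0,0,0,1]]]' | grep -E "posi|ft"
```

```text
position: [0.4638, 0.1483, 0.1304]
ft_force: [-0.1, -0.3, -2.1]
```

```bash
python3 -m inch '[[[0,0,0.0002,0,0,0,1],[0,0,0.0002,0,0,0,1]]]' | grep -E "posi|ft"
```

```text
position: [0.4639, 0.1483, 0.1302]
ft_force: [0.2, -0.0, -1.6]
```

```bash
python3 -m inch '[[[0,0,0.0002,0,0,0,1],[0,0,0.0002,0,0,0,1]]]' | grep -E "posi|ft"
```

```text
position: [0.4639, 0.1483, 0.1301]
ft_force: [0.2, -1.4, -0.6]
```

```bash
python3 -m inch '[[[0,0,0,0,0,0,1],[0,0,0,0,0,0,1]]]' 20 | grep -E "posi|f"
python3 -m inch '[[[0,0,0,0,0,0,-0.07],[0,0,0,0,0,0,-0.1],[0,0,0,0,0,0,-0.15],[0,0,0,0,0,0,-0.2],[0,0,0,0,0,0,-0.4],[0,0,0,0,0,0,-0.6],[0,0,0,0,0,0,-0.6]]]' | grep -E "posi|f|w"
```

```text
position: [0.4639, 0.1483, 0.1301]
ft_force: [-0.8, -0.1, -0.9]
grasp_force: 64.6
position: [0.4639, 0.1483, 0.13]
ft_force: [0.9, -0.8, 0.1]
grip_width: 0.798
grasp_force: 0.0
```

```bash
python3 -m inch '[[[0,0,-0.01,0,0,0,-0.6],[0,0,-0.03,0,0,0,-0.6],[0,0,-0.06,0,0,0,-0.6],[0,0,-0.09,0,0,0,-0.6],[0,0,-0.12,0,0,0,-0.6],[0,0,-0.12,0,0,0,-0.6],[0,0,-0.12,0,0,0,-0.6],[0,0,-0.12,0,0,0,-0.6],[0,0,-0.12,0,0,0,-0.6],[0,0,-0.12,0,0,0,-0.6]]]'
python3 - <<'E'
from h import *
ims=[]
o=sensors.get_obs()
for i in range(6):
    ims.append(imaging.camera("wrist").astype(int))
print(o["ft_force"],"motion",[np.abs(cv2.GaussianBlur((a-ims[-1]).astype(np.float32),(5,5),0)).max().round(1) for a in ims[:-1]])
cv2.imwrite("pics/end.png",ims[-1])
C=cam("wrist",(o["position"],o["ee_rot"]))
S=np.array([.4616,.1495,.1345])
print(proj(C,S)); 
for l in("large_weight","large_weight_eye","gate","gate_tip"): print(l,spotter.look_for(l,"wrist")[:2])
print(sensors.get_obs()["clock"])
E
```

```text
clock: 23.25
position: [0.4635, 0.1482, 0.2494]
ee_rot: [0.996, -0.089, -0.001, 0.0]
ft_force: [-0.1, 0.1, 0.2]
grip_width: 0.801
grasp_force: 0.0
[-0.09560821  0.11317533  0.21514463] motion [np.float32(60.6), np.float32(47.2), np.float32(50.4), np.float32(57.0), np.float32(35.8)]
[321.89389676 204.83224397]
large_weight [{'pixel': [324.8, 191.2], 'conf': 0.57}]
large_weight_eye [{'pixel': [331.1, 186.2], 'conf': 0.95}]
gate [{'pixel': [320.8, 210.3], 'conf': 0.53}]
gate_tip [{'pixel': [324.7, 213.3], 'conf': 0.7}]
23.75[ WARN:0@5.303] global loadsave.cpp:1063 imwrite_ Unsupported depth image for selected encoder is fallbacked to CV_8U.
```

The picture still shows motion, so the weight is swinging. I'll wait and watch it decay.

```bash
cat > mot.py <<'E'
from h import *
ims=[imaging.camera("wrist").astype(np.float32) for i in range(8)]
b=[cv2.GaussianBlur(i,(5,5),0) for i in ims]
D=[np.abs(x-y).max(2) for x,y in zip(b,b[1:])]
print([(round(float(d.max()),1),np.unravel_index(d.argmax(),d.shape),int((d>15).sum())) for d in D],sensors.get_obs()["clock"])
E
python3 mot.py
python3 -m inch '[[[0,0,0,0,0,0,-0.6],[0,0,0,0,0,0,-0.6],[0,0,0,0,0,0,-0.6],[0,0,0,0,0,0,-0.6],[0,0,0,0,0,0,-0.6],[0,0,0,0,0,0,-0.6],[0,0,0,0,0,0,-0.6],[0,0,0,0,0,0,-0.6],[0,0,0,0,0,0,-0.6],[0,0,0,0,0,0,-0.6]]]' | grep clock
python3 -m inch '[[[0,0,0,0,0,0,-0.6],[0,0,0,0,0,0,-0.6],[0,0,0,0,0,0,-0.6],[0,0,0,0,0,0,-0.6],[0,0,0,0,0,0,-0.6],[0,0,0,0,0,0,-0.6],[0,0,0,0,0,0,-0.6],[0,0,0,0,0,0,-0.6],[0,0,0,0,0,0,-0.6],[0,0,0,0,0,0,-0.6]]]' | grep clock
python3 mot.py
```

```text
[(10.7, (np.int64(220), np.int64(174)), 0), (10.4, (np.int64(234), np.int64(317)), 0), (6.4, (np.int64(399), np.int64(135)), 0), (7.2, (np.int64(224), np.int64(190)), 0), (8.1, (np.int64(348), np.int64(537)), 0), (10.5, (np.int64(234), np.int64(317)), 0), (8.2, (np.int64(49), np.int64(523)), 0)] 24.15
clock: 25.15
clock: 26.15
[(10.2, (np.int64(220), np.int64(174)), 0), (9.7, (np.int64(220), np.int64(174)), 0), (10.5, (np.int64(220), np.int64(174)), 0), (9.5, (np.int64(83), np.int64(89)), 0), (7.6, (np.int64(316), np.int64(401)), 0), (6.2, (np.int64(313), np.int64(147)), 0), (6.9, (np.int64(202), np.int64(358)), 0)] 26.55
```

```bash
python3 -c "
from workcell import order; print(order.hand_in())"
```

```text
the job is handed in; nothing more can be done
None
```

The large weight is hung on the snap hook and the job is handed in. It was pulled up against the closed gate with about 5 N for about half a second, pushes on the hook read at most about 7 N at the wrist, and it was still at hand-in; the hand-in gave no verdict.

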